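# Turn the cap plate onto the capsule filler and hold its clamp arm open

### The arm

A 6-joint arm with a two-finger parallel gripper is mounted at the origin on the work surface. World frame = base frame: x ahead of the robot, y to its left, z up, the work surface at z = 0. Lengths are in mm, angles in rad, forces in N, time in s.
With the tool pointing down it reaches from about 350 to 775 mm from the base axis. Payload 7.3 kg.
Tool frame: the origin (TCP) lies on the front face of the gripper's body, between the roots of the fingers; the fingertips stand 66 mm ahead of it and the grasp point (between the pads) lies 47 mm ahead of it (bot.tip_extent is the distance from the TCP to the fingertips, in mm); z points along the fingers, y is the line along which they close (so a half turn about z gives the same grasp; the last joint's range is limited). The gripper opens to 92 mm and grips with 3 to 60 N. Pads are 19 mm wide; open, the fingers measure 130 mm over their backs; the gripper's body (75 mm by 190 mm) begins 47 mm behind the grasp point.
Start: joints at [0.995, 0.342, 1.524, -0, 1.275, -0.146], TCP at [218.747, 477.272, 292.241] pointing down, gripper open.
Joint ranges: [-2.53, 2.53], [-0.77, 2.02], [0.04, 2.7], [-1, 4.14], [0.28, 2.66], [-3.11, 3.11]. Speed limits (rad/s): [2.57, 2.57, 3.14, 3.14, 3.14, 3.14].

### API

Orientations are given as [roll, pitch, yaw] about the fixed x, y, z axes, in that order (R = Rz(yaw) Ry(pitch) Rx(roll)).
In Python, from plant import readout, viewer, order, bot gives the robot as it stands.
- The arm moves only by the shell command python3 -m creep 'ROWS'. ROWS is text: rows parted by semicolons, each of 7 numbers parted by spaces: the shift along the world's x, y, z in m, then the turn, a rotation vector about the world's x, y, z in rad, then the opening in per cent of the stroke, from 0 (shut) to 100 (fully open). A call has 1 to 8 rows; each row shifts and turns the commanded pose from where the row before left it; what a row does not reach is not made up. A row lasts 1/12 s, in which the tool goes at most 41.7 mm and 7.16 degrees, less where a joint would pass 70% of its speed; a pose out of reach is approached as far as the arm can. A call is refused whole if a number of a shift passes 0.0417 or a number of a turn 0.125, either way. A call with a gripper value outside its range is refused whole. The fingers move at their own pace and stop on an object; the grip force is fixed at half the most. Time passes only in rows, so rows that do not move let the fingers close. It gives the time, the measured TCP pose, the force, the opening and the grip force at its end, in the units of the state.
- readout.get_obs(): the state, without advancing time (a new reading comes with each control period).
- viewer.capture(name): name is "side" or "top" or "wrist"; returns the picture (384x512x3 uint8, red, green, blue); there is no depth.
- viewer.camera_info(name): a dict with "fx", "fy", "cx", "cy" (pixels), "origin" and "rotation" of the camera in the world. Camera axes: x right, y up, looking along -z (the intrinsics and any distortion apply to the point x, -y, -z); pixel columns grow to the right and rows downward; lengths in mm; the calibration is good to about 2 mm. A picture is of the moment at which its call begins: read the wrist's pose just before it. camera_info takes no time and is no camera call; for the wrist camera it gives the pose at the moment of the call.
- order.close_job(): hands the job in; it is judged then, once.
The state is a dict: "time": time; "joint_positions": joint angles; "dq": joint speeds; "tau": joint torques, N m; "tool_pos": TCP position; "tcp_rot": TCP orientation; "contact_force": force on the tool from outside, world axes, zero at the start; "moment": the same for the moment, N m; "grip_width": finger opening in mm; "finger_force": force on a finger pad.
Only numpy, scipy, OpenCV 4.12 (cv2) and the standard library are available. Lean on these libraries where they do the work, as an engineer would, in place of code of your own. Each camera call takes 0.05 s, during which the arm holds its last target. There are 200 camera calls.

### The job

We are closing a batch on the capsule filler: pick the loaded cap plate off its stand, turn it over so that the cap mouths face down, and seat it fully down over the two guide pins on the body plate, without dropping it. Then let go of it, take hold of or push the upright black grip on the sprung clamp arm, swing the arm in towards the body plate past its third and last click, and finish while still holding it there - it does not latch, so do not let go. Leave the cap plate seated and the other things on the counter where they are.

Things in the scene. Friction and masses are not known exactly. Their poses are not given: they have to be found in the camera images.
- cap_plate: loose white plate 64 (x) x 68 (y) x 16 mm (z), about 75 g, origin at its centre; starts on the stand, own z up. +z face: flat, 20 dark open cap mouths. -z face (on top at the end): 3 mm raised rim, 5 mm wide, round 20 cap domes below rim height. In the middle of the ends x = -32 and +32: a notch 12 wide (y), 10 deep (x), for the pins. Grip the plain sides y = -34, +34; turned half round fits too
- stand: fixed aluminium stand under the cap plate: block 56 (x) x 46 (y) mm, flat top 40 mm above the counter, on a foot 100 x 56 x 6 mm; origin on the counter under its centre. The cap plate starts centred and lined up on it, overhanging 4 mm in x and 11 mm in y on each side. Its top may be used as a rest
- filler: fixed capsule filler; origin on the counter under the centre of its white board, 214 (x) x 234 (y) mm, top 18 mm above the counter, 24 mm high rails along both y sides. On it: the body plate (own y > 0) and the clamp arm (own y < 0). Own x points away from the robot at yaw 0. A steel gate plate, under 27 mm high, shows on both y sides of the body plate, up to 24 mm past +y
- body_plate (a point): centre of the body plate's top, axes as the filler's, at filler (0, 60, 46 mm): white block 76 (x) x 60 (y) mm, 20 capsule bodies flush in it. Two steel guide pins, 7 mm diameter, 25 mm high with the top 8 mm tapered, at x = -28 and +28, y = 0. A seated cap plate has its centre 8 mm above this point, its x along the filler's x either way, and 2.5 mm play on the pins
- clamp_lever: the clamp arm: aluminium bar from its upright hinge at filler (60, -25 mm) to the black grip post; origin on the hinge axis at counter height, own x along the bar towards the grip
- grip_post (a point): upright black cylinder, 16 mm diameter, 38 mm tall, at the free end of the clamp arm, 135 mm from the pivot; this point is its foot, on the arm's top face 48 mm above the counter (top at 86). The arm is a bar 16 wide, 8 mm thick; a pawl knob on it, 72 mm from the pivot, is 67 mm above the counter. Pinch it from above or push it from its outer (-y) side
- clamp_arm (a joint): clamp arm angle q, rad: 0 at rest, grows as the grip swings in to filler +y (clockwise from above), inner stop 0.58. Pivot to grip in the filler's frame: 0.135 m * (-cos(0.58-q), -sin(0.58-q)). Spring at the grip: about 4 N at rest, 9 N at the stop, pushing out. Pawl teeth at 0.12, 0.24, 0.36, each about 2 N more and a click; the last is over by 0.44. No latch: let go, it returns to 0
- tamper: bystander, loose: white tamper with steel pins, 62 x 66 x 36 mm, origin under its centre
- spreader: bystander, loose: clear scraper card with grey handle bar, 90 x 60 x 14 mm, origin under its centre
- spatula: bystander, loose: steel scoop 190 mm long along own x, 20 mm high, origin under its centre
- jar: bystander, loose: white jar 72 mm diameter, 85 mm tall, origin under its centre
- amber_bottle: bystander, loose: amber bottle 54 mm diameter, 110 mm tall, origin under its centre
- beaker: bystander, loose: glass beaker 70 mm diameter, 95 mm tall, origin under its centre
- mortar: bystander, loose: white bowl 104 mm diameter, 60 mm tall, origin under its centre
Not all that is in view belongs to the job. What is shaped like the cap_plate but orange or yellow is not meant.

How it is judged:
By the outcome, as a careful person would: the job done as asked, in the order asked, and still so for the second after the job is handed in, while the arm keeps its last pose, push and grip.
It also fails if it takes over 72 s, if anything falls off the work surface, if the arm or the gripper's body presses on something with over 40 N, if the wrist force passes 120 N, or if a joint passes its speed limit or range.

## Working session

There is one attempt and no reset: what is moved stays moved. The work goes in short steps, Python scripts to look and compute and a shell command to move; the robot and the scene stay as the last step left them, time stands still between calls to the robot, and variables do not carry over. Pictures are saved under pics/ and viewed, at most 14 in all, crops included, and the job is handed in when it is done.

```bash
ls; mkdir -p pics; python3 - <<'E'
from plant import readout, viewer, order, bot
import cv2,numpy as np
for n in("side","top","wrist"):
    im=viewer.capture(n); cv2.imwrite(f"pics/{n}0.png",im[:,:,::-1])
    c=viewer.camera_info(n); print(n,{k:np.round(v,3).tolist() if not isinstance(v,str) else v for k,v in c.items()})
a=cv2.imread("pics/top0.png");cv2.imwrite("pics/top0b.png",cv2.resize(a,(800,600),interpolation=cv2.INTER_CUBIC))
print(readout.get_obs()); print([x for x in dir(bot) if x[0]!='_'])
E
```

```text
pics
side {'fx': 438.086, 'fy': 438.086, 'cx': 253.16, 'cy': 190.936, 'origin': [-55.284, -850.902, 805.222], 'rotation': [0.94, -0.003, -0.635]}
top {'fx': 410.777, 'fy': 410.777, 'cx': 252.571, 'cy': 189.628, 'origin': [450.462, -38.765, 1310.205], 'rotation': [0.096, -0.004, -1.6]}
wrist {'fx': 345.046, 'fy': 345.046, 'cx': 256.679, 'cy': 195.25, 'origin': [153.7, 505.968, 383.176], 'rotation': [-0.266, 0.001, 1.14]}
{'time': 0.15, 'joint_positions': array([ 9.95011215e-01,  3.42566139e-01,  1.52475027e+00,  2.27726885e-05,
        1.27538337e+00, -1.46012171e-01]), 'dq': array([ 6.47644203e-04, -1.92283986e-04, -4.76281675e-03, -5.17887723e-05,
        2.23849970e-03, -8.10429848e-05]), 'tau': array([ 1.70884763e-03, -4.31472158e+01, -2.44351566e+01,  7.19647575e-02,
        5.37506829e-02, -8.37085076e-05]), 'tool_pos': array([218.61610175, 477.09120742, 291.71929028]), 'tcp_rot': array([-3.14050049e+00, -1.82625897e-04,  2.71181297e+00]), 'contact_force': array([ 1.05019272,  0.04101779, -1.17149964]), 'moment': array([ 0.01878755, -0.0039192 , -0.03207072]), 'finger_force': 0.0, 'grip_width': 91.73096785667042}
['Unreachable', 'tip_extent']
```

View pics/top0b.png

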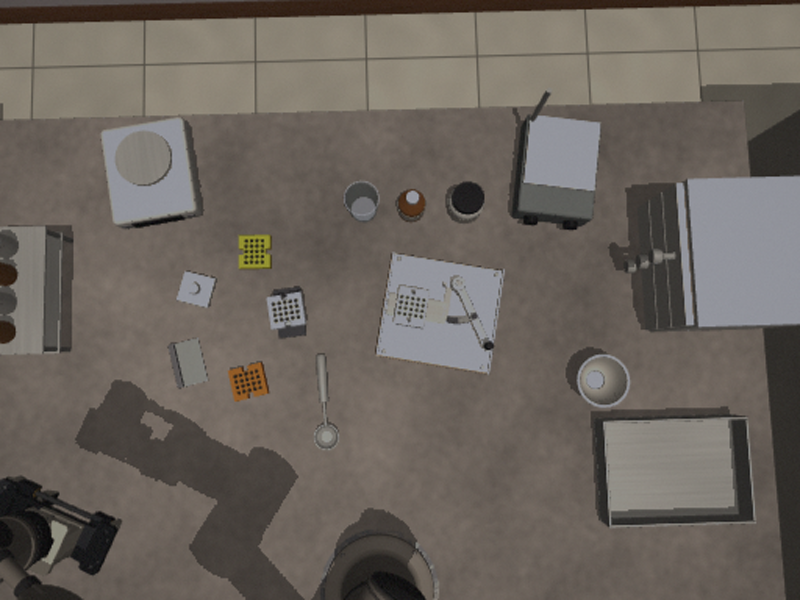

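View pics/side0.png

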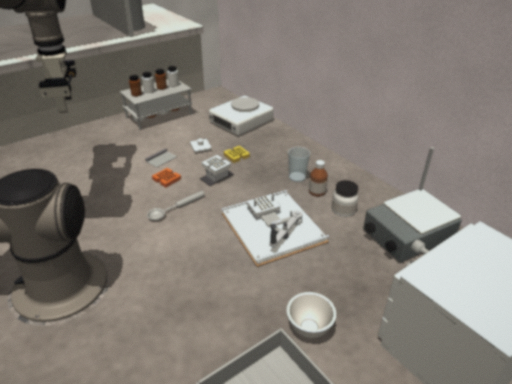

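Top view (800x600 picture): what could be taken for the cap plate is the white plate on its stand at (286,312), orange decoy (249,381), yellow decoy (254,252), white tamper (196,289) and the body plate in the filler (411,306). I choose the white one at (286,312), which has 20 dark mouths and a stand shadow. The filler board is at about (440,312) and the grip post at (488,346).

```bash
cat > h.py <<'E'
from plant import readout, viewer, order, bot
import cv2,numpy as np
from scipy.spatial.transform import Rotation as R
def cam(n):
    c=viewer.camera_info(n); c['R']=R.from_euler('xyz',c['rotation']).as_matrix(); return c
def ray(c,uv):
    uv=np.atleast_2d(uv).astype(float)
    d=np.c_[(uv[:,0]-c['cx'])/c['fx'],-(uv[:,1]-c['cy'])/c['fy'],-np.ones(len(uv))]
    return np.array(c['origin']),d@c['R'].T
def onz(c,uv,z):
    o,d=ray(c,uv); return o+d*((z-o[2])/d[:,2])[:,None]
def proj(c,p):
    q=(np.atleast_2d(p)-np.array(c['origin']))@c['R']
    return np.c_[c['cx']+c['fx']*q[:,0]/-q[:,2],c['cy']-c['fy']*q[:,1]/-q[:,2]]
def two(c1,u1,c2,u2):
    o1,d1=ray(c1,u1);o2,d2=ray(c2,u2);d1=d1[0];d2=d2[0]
    s=np.linalg.lstsq(np.c_[d1,-d2],o2-o1,rcond=None)[0]
    a,b=o1+s[0]*d1,o2+s[1]*d2
    return (a+b)/2,np.linalg.norm(a-b)
E
python3 - <<'E'
from h import *
im=cv2.imread("pics/top0.png"); c=cam("top")
hsv=cv2.cvtColor(im,cv2.COLOR_BGR2HSV)
m=((hsv[...,2]>165)&(hsv[...,1]<40)).astype(np.uint8)*255
def quad(seed,k,z):
    mm=cv2.morphologyEx(m,cv2.MORPH_CLOSE,np.ones((k,k)))
    cs,_=cv2.findContours(mm,cv2.RETR_EXTERNAL,cv2.CHAIN_APPROX_NONE)
    cs=[x for x in cs if cv2.pointPolygonTest(x,seed,False)>=0]
    if not cs: print("none",seed);return
    r=cv2.minAreaRect(cs[0]); P=onz(c,cv2.boxPoints(r),z)
    print(seed,np.round(r[0],1),np.round(P[:,:2],1).tolist(),"ctr",P.mean(0).round(1),"sides",np.linalg.norm(P-np.roll(P,-1,0),axis=1).round(1),
     "yaw",np.round(np.arctan2((P-np.roll(P,-1,0))[:,1],(P-np.roll(P,-1,0))[:,0]),3))
quad((183,200),5,56); quad((300,230),9,18); quad((125,188),3,0)
print("grip top approx",onz(c,[488/1.5625,346/1.5625],86).round(1))
s=cv2.resize(im[180:225,160:210],None,fx=8,fy=8,interpolation=cv2.INTER_CUBIC)
f=cv2.resize(im[155:245,235:330],None,fx=4,fy=4,interpolation=cv2.INTER_CUBIC)
o=np.zeros((360,790,3),np.uint8);o[:,:400]=s;o[:,400:780]=f;cv2.imwrite("pics/crop1.png",o)
E
```

```text
none (183, 200)
none (300, 230)
none (125, 188)
grip top approx [[ 468.1 -221.3   86. ]]
```

View pics/crop1.png

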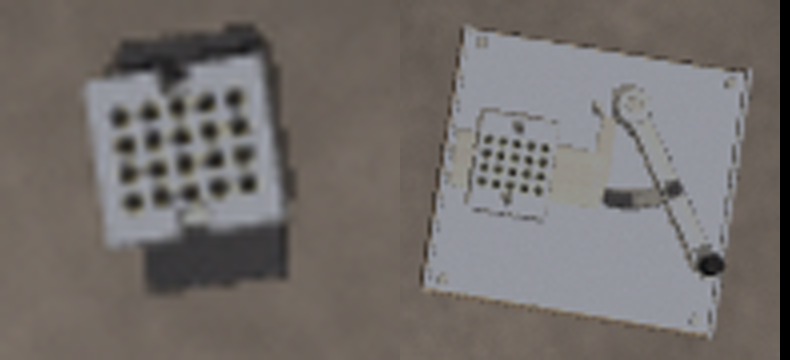

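The crop shows the white cap plate with 20 mouths; its notches are at its top and bottom ends, so its own x runs roughly along world x. On the right is the filler, with the body plate and pins at crop (517,127) and (507,200), and the black grip at (710,264).

```bash
python3 - <<'E'
from h import *
im=cv2.imread("pics/top0.png"); c=cam("top")
hsv=cv2.cvtColor(im,cv2.COLOR_BGR2HSV)
print(hsv[190,172],hsv[235,260],hsv[235,200])
m=((hsv[...,2]>125)&(hsv[...,1]<50)).astype(np.uint8)*255
def quad(name,seed,k,z):
    mm=cv2.morphologyEx(m,cv2.MORPH_CLOSE,np.ones((k,k)))
    cs,_=cv2.findContours(mm,cv2.RETR_EXTERNAL,cv2.CHAIN_APPROX_NONE)
    cs=[x for x in cs if cv2.pointPolygonTest(x,seed,True)>-6 and cv2.contourArea(x)>50]
    if not cs: print("none",seed);return
    r=cv2.minAreaRect(max(cs,key=cv2.contourArea)); P=onz(c,cv2.boxPoints(r),z)
    e=np.roll(P,-1,0)-P
    print(name,np.round(r[0],1),P[:,:2].round(0).tolist(),"ctr",P.mean(0).round(1),"sides",np.linalg.norm(e,axis=1).round(1),"yaw",np.arctan2(e[:,1],e[:,0]).round(3))
quad("cap",(183,200),5,56); quad("board",(281,200),9,18); quad("tamper",(125,188),3,0)
b=(hsv[...,2]<60).astype(np.uint8);b[:,:300]=0;b[:,325:]=0;b[:205]=0;b[235:]=0
u=np.argwhere(b).mean(0)[::-1];print("grip",u,onz(c,u,86).round(1))
P=np.array([[517/4-100+235,127/4+155],[507/4-100+235,200/4+155]]);print("pins",onz(c,P,68).round(1))
E
```

```text
[116  14 151] [ 12  40 115] [ 13  37 111]
cap [182.4 198.5] [[576.0, 207.0], [586.0, 140.0], [523.0, 130.0], [514.0, 198.0]] ctr [549.9 168.7  56. ] sides [68.3 63.2 68.  63.2] yaw [-1.433 -2.992  1.708  0.154]
board [281.8 199.6] [[458.0, -4.0], [669.0, -45.0], [624.0, -274.0], [414.0, -230.0]] ctr [ 541.2 -138.2   18. ] sides [214.6 233.4 214.1 229.8] yaw [-0.192 -1.766  2.933  1.378]
tamper [124.8 184.7] [[584.0, 402.0], [644.0, 385.0], [624.0, 322.0], [564.0, 339.0]] ctr [603.9 361.8   0. ] sides [62.  65.8 61.9 65.5] yaw [-0.275 -1.878  2.862  1.265]
grip [312.44 220.92] [[ 469.7 -221.7   86. ]]
pins [[577.7 -82.3  68. ]
 [522.4 -73.   68. ]]
```

Sizes check out: cap plate 63x68 at (550,169), yaw 0.145; board 214x232 at (541,-138), yaw -0.195; grip at (470,-222), against about (472,-226) computed. Now I move over the stand, with small turns on the way so that I can fit the arm's kinematics and plan the turn-over.

```bash
cat > log.py <<'E'
from plant import readout
import json
o=readout.get_obs()
open('log.jsonl','a').write(json.dumps([list(map(float,o[k])) for k in('joint_positions','tool_pos','tcp_rot')])+'\n')
E
python3 log.py
python3 -m creep '.028 -.026 0 0 0 .1 100;.028 -.026 0 0 0 .1 100;.028 -.026 0 0 0 .1 100;.028 -.026 0 0 0 .1 100'; python3 log.py
python3 -m creep '.028 -.026 0 .1 0 0 100;.028 -.026 0 .1 0 0 100;.028 -.026 0 .1 0 0 100;.028 -.026 0 .1 0 0 100';python3 log.py
python3 -m creep '.028 -.026 0 -.1 0 .04 100;.028 -.026 0 -.1 0 .04 100;.028 -.026 0 -.1 .1 .04 100;.028 -.026 0 -.1 .1 .055 100';python3 log.py
python3 -m creep '0 0 -.02 0 -.1 0 100;0 0 -.02 0 -.1 0 100;0 0 0 0 0 0 100';python3 log.py
cat log.jsonl
```

```text
time: 0.48
tool_pos: [331.4, 372.1, 292.0]
tcp_rot: [-3.141, -0.0, 3.118]
contact_force: [1.0, 0.6, -0.1]
grip_width: 92.1
finger_force: 0.0
time: 0.82
tool_pos: [443.9, 267.9, 292.9]
tcp_rot: [2.736, -0.008, 3.114]
contact_force: [0.7, 0.7, -0.9]
grip_width: 91.7
finger_force: 0.0
time: 1.15
tool_pos: [555.6, 163.2, 293.5]
tcp_rot: [3.1, -0.197, -3.029]
contact_force: [0.8, 0.4, 0.5]
grip_width: 91.6
finger_force: 0.0
time: 1.4
tool_pos: [551.4, 164.8, 245.2]
tcp_rot: [3.119, -0.006, -3.03]
contact_force: [-1.5, 0.8, -1.0]
grip_width: 91.8
finger_force: 0.0
[[0.9950112147480586, 0.34256613859037055, 1.5247502663266739, 2.2772688517397347e-05, 1.2753833658211604, -0.14601217085767995], [218.61610174566974, 477.0912074204451, 291.7192902844263], [-3.1405004857205867, -0.00018262589730078105, 2.711812970686135]]
[[0.689202297118885, 0.2935150178838399, 1.5952912209610943, 5.923698999628395e-05, 1.2531993299183766, -0.8578567490144022], [331.39949035119474, 372.08557580965805, 292.0096691027379], [-3.141365144467794, -0.0003491488612465954, 3.1178368227905815]]
[[0.2011914686656765, 0.26722748533236085, 1.6899323543527076, 0.4394272055669861, 1.1349559312515112, -1.518359553530695], [443.8651925606809, 267.9127604408721, 292.89682976567093], [2.7364187996381943, -0.008365872419542564, 3.113998004957665]]
[[0.13327915639318444, 0.5339419544922231, 1.2278075483860251, 0.045766597390414, 1.5758799570090813, -1.5502504152132688], [555.5832051843869, 163.23184794419572, 293.45641850507087], [3.0998663343986275, -0.1969305035075979, -3.0290053057615776]]
[[0.14720513970546947, 0.4740181753761338, 1.4518281012222707, 0.023999956690095775, 1.2206757084021245, -1.5434137661546794], [551.3989176499988, 164.7513500970999, 245.2103538446893], [3.1192354691663526, -0.005636134862390563, -3.0299952331875923]]
```

```bash
cat > kin.py <<'E'
import numpy as np,json
from scipy.optimize import least_squares
from scipy.spatial.transform import Rotation as R
def fk(p,q,s4=1,s6=1,mid=False):
    e=lambda a,t:R.from_euler(a,t)
    a1=[p[0],p[1],p[2]];a2=[p[3],0,p[4]];a3=[p[5],0,p[6]];a5=[p[7],p[8],p[9]]
    A=e('z',q[0]);P=A.apply(a1);pts=[P]
    A=A*e('y',q[1]);P=P+A.apply(a2);pts.append(P)
    A=A*e('y',q[2])*e('z',s4*q[3]);P=P+A.apply(a3);pts.append(P)
    A=A*e('y',q[4]);P=P+A.apply(a5)*1;A=A*e('z',s6*q[5]+p[10])
    return (P,A,pts) if mid else (P,A)
def data():
    return [json.loads(l) for l in open('log.jsonl')]
def fit(s4=1,s6=1):
    D=data()
    def f(p):
        r=[]
        for q,x,o in D:
            P,A=fk(p,q,s4,s6); r+=list(P-x)+list(200*(A*R.from_euler('xyz',o).inv()).as_rotvec())
        return np.array(r+list(1e-3*np.array(p)))
    best=None
    for y in(0,1.57,-1.57,3.14):
        s=least_squares(f,[0,0,300,0,350,0,350,0,0,200,y])
        if best is None or s.cost<best.cost:best=s
    return best
def ik(p,pos,rot,q0):
    lo=np.array([-2.53,-.77,.04,-1,.28,-3.11]);hi=np.array([2.53,2.02,2.7,4.14,2.66,3.11])
    def f(q):
        P,A=fk(p,q);return np.r_[(P-pos)/10,20*(A*rot.inv()).as_rotvec()]
    s=least_squares(f,np.clip(q0,lo+.01,hi-.01),bounds=(lo,hi));return s.x,s.cost
E
python3 - <<'E'
from kin import *
for s4 in(1,-1):
  for s6 in(1,-1):
    s=fit(s4,s6);print(s4,s6,s.cost,s.x.round(2).tolist(),np.abs(s.fun[:-11]).max())
E
```

```text
1 1 0.7164752159858709 [-24.03, 75.23, 188.64, -1.72, 500.61, 24.19, 388.16, -12.16, 1.11, 232.07, 1.57] 0.5655827580665118
1 -1 123233.18296294565 [-24.03, 75.23, 188.64, -1.72, 500.61, 24.19, 388.16, -12.16, 1.11, 232.07, -0.68] 390.86630581843684
-1 1 15109.089740323088 [-220.71, 181.48, -145.56, 4.51, 449.07, -186.55, 439.27, -103.34, -103.69, 30.92, 1.65] 158.8620800605368
-1 -1 125259.11309420328 [-220.71, 181.48, -145.56, 4.51, 449.07, -186.55, 439.27, -103.34, -103.69, 30.92, -0.59] 373.4875226378848
```

```bash
cat >> kin.py <<'E'
def tool(psi,tilt,camup):
    t=np.array([np.cos(tilt)*np.cos(psi),np.cos(tilt)*np.sin(psi),-np.sin(tilt)])
    y=np.array([-np.sin(psi),np.cos(psi),0]); x=np.cross(y,t)
    if (x[2]+1e-9*0>0)!=camup and abs(x[2])>1e-6: y,x=-y,-x
    return R.from_matrix(np.c_[x,y,t]),t
def ikall(p,g,psi,tilt,camup):
    A,t=tool(psi,tilt,camup);pos=np.array(g)-47*t;out=[]
    for q4 in(0,1.57,3.14):
      for q6 in(-2,0,2):
        q,c=ik(p,pos,A,[np.arctan2(g[1],g[0]),.6,1.4,q4,1,q6])
        if c<1e-3 and not any(np.abs(q-r).max()<.05 for r in out):out.append(q)
    return out
E
python3 - <<'E'
from kin import *
p=fit().x
for name,g,y0 in(("stand",[550,169,60],.145),("body",[552,-79,65],-.195)):
  for dp in(0,90,-90,180):
    for tilt in(0,25,45,65):
      for cu in(True,False):
        o=ikall(p,g,y0+np.radians(dp),np.radians(tilt),cu)
        print(name,dp,tilt,"up" if cu else "dn",[q.round(2).tolist()+[round(fk(p,q,mid=True)[2][2][2])] for q in o])
E
```

```text
stand 0 0 up [[0.2, 1.04, 2.46, 3.2, 1.93, -1.55, 72]]
stand 0 0 dn [[0.2, 1.04, 2.46, 3.2, 1.93, 1.59, 72]]
stand 0 25 up [[0.19, 0.69, 2.43, 3.19, 1.11, -1.57, 189]]
stand 0 25 dn [[0.19, 0.69, 2.43, 3.19, 1.11, 1.57, 189]]
stand 0 45 up [[0.18, 0.53, 2.26, 3.21, 0.43, -1.6, 266]]
stand 0 45 dn [[0.18, 0.53, 2.26, 3.21, 0.43, 1.54, 266]]
stand 0 65 up []
stand 0 65 dn []
stand 90 0 up [[-0.35, 1.09, 1.58, 1.13, 1.79, -1.15, 71]]
stand 90 0 dn [[-0.35, 1.09, 1.58, 1.13, 1.79, 1.99, 71]]
stand 90 25 up [[-0.3, 0.88, 1.64, 0.97, 1.46, -1.01, 187]]
stand 90 25 dn [[-0.3, 0.88, 1.64, 0.97, 1.46, 2.13, 187]]
stand 90 45 up [[-0.2, 0.74, 1.66, 0.79, 1.2, -0.82, 263]]
stand 90 45 dn [[-0.2, 0.74, 1.66, 0.79, 1.2, 2.32, 263]]
stand 90 65 up [[-0.06, 0.65, 1.65, 0.51, 1.0, -0.52, 315]]
stand 90 65 dn [[-0.06, 0.65, 1.65, 0.51, 1.0, 2.62, 315]]
stand -90 0 up []
stand -90 0 dn []
stand -90 25 up [[0.6, 0.97, 1.39, -0.95, 1.55, -2.26, 187]]
stand -90 25 dn [[0.6, 0.97, 1.39, -0.95, 1.55, 0.88, 187]]
stand -90 45 up [[0.51, 0.82, 1.46, -0.76, 1.3, -2.39, 264]]
stand -90 45 dn [[0.51, 0.82, 1.46
[... 1397 characters left out ...]
 0 up []
body -90 0 dn []
body -90 25 up []
body -90 25 dn []
body -90 45 up [[0.09, 0.77, 1.58, -0.81, 1.21, -2.4, 269]]
body -90 45 dn [[0.09, 0.77, 1.58, -0.81, 1.21, 0.74, 269]]
body -90 65 up [[-0.05, 0.65, 1.62, -0.52, 1.0, -2.69, 321]]
body -90 65 dn [[-0.05, 0.65, 1.62, -0.52, 1.0, 0.46, 321]]
body 180 0 up []
body 180 0 dn []
body 180 25 up [[-0.25, 1.23, 0.7, -0.07, 2.34, -1.64, 194]]
body 180 25 dn [[-0.25, 1.23, 0.7, -0.07, 2.34, 1.5, 194]]
body 180 45 up [[-0.26, 1.01, 0.99, -0.05, 1.92, -1.63, 271]]
body 180 45 dn [[-0.26, 1.01, 0.99, -0.05, 1.92, 1.51, 271]]
body 180 65 up [[-0.26, 0.8, 1.29, -0.03, 1.49, -1.63, 323]]
body 180 65 dn [[-0.26, 0.8, 1.29, -0.03, 1.49, 1.51, 323]]
```

The fit is good to 0.6 mm. Plan:
1. Grasp with the tool 45° down, pointing back along the plate's -x.
2. Turn the plate to stand on its end on the stand and let go.
3. Re-grasp from the opposite side, again at 45°.
4. Turn it face down and seat it.

First I refine the plate's pose with the wrist camera.

```bash
cat >> h.py <<'E'
def grab(n,name):
    c=cam(n); im=viewer.capture(n)[:,:,::-1].copy(); cv2.imwrite(f"pics/{name}.png",im); return im,c
def quads(im,c,z,vmin=125,k=9,smax=60,amin=800):
    hsv=cv2.cvtColor(im,cv2.COLOR_BGR2HSV)
    m=((hsv[...,2]>vmin)&(hsv[...,1]<smax)).astype(np.uint8)*255
    m=cv2.morphologyEx(m,cv2.MORPH_CLOSE,np.ones((k,k)))
    cs,_=cv2.findContours(m,cv2.RETR_EXTERNAL,cv2.CHAIN_APPROX_NONE)
    for x in cs:
        if cv2.contourArea(x)<amin: continue
        pts=onz(c,x[:,0,:],z)[:,:2].astype(np.float32)
        r=cv2.minAreaRect(pts); b=cv2.boxPoints(r); e=b[1]-b[0]
        print("px",x[:,0].mean(0).round(0),"ctr",np.round(r[0],1),"size",np.round(r[1],1),"edge yaw",round(float(np.arctan2(e[1],e[0])),3))
E
python3 - <<'E'
from h import *
im,c=grab("wrist","w1"); quads(im,c,56)
E
```

```text
px [355. 315.] ctr [658.  276.4] size [30.9 52.7] edge yaw -1.477
px [201. 321.] ctr [676.  127.8] size [ 38.1 135.5] edge yaw -1.477
px [425. 127.] ctr [503.5 295.1] size [210.  156.3] edge yaw -1.269
px [123. 140.] ctr [522.6  76.7] size [210.2 263.2] edge yaw -1.454
```

View pics/w1.png

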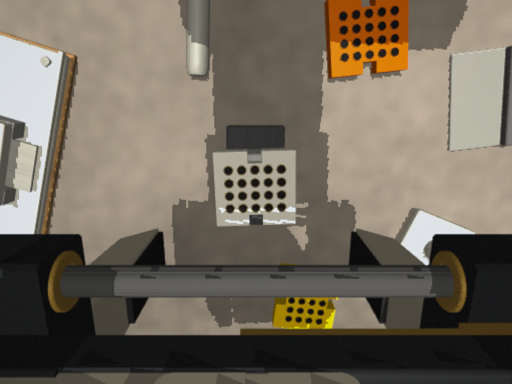

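The wrist view shows the white plate's corners at about (213,153), (295,150), (297,224) and (218,226), with its mouth grid in the middle; the notches at (254,156) and (256,219) give its x axis.

```bash
cat >> h.py <<'E'
def blobs(im,c,z,box,vmax=60,amin=15,amax=200):
    x0,y0,x1,y1=box; g=cv2.cvtColor(im,cv2.COLOR_BGR2GRAY)[y0:y1,x0:x1]
    n,l,st,ce=cv2.connectedComponentsWithStats((g<vmax).astype(np.uint8))
    k=[i for i in range(1,n) if amin<st[i,4]<amax]
    uv=ce[k]+[x0,y0]; return uv,onz(c,uv,z)[:,:2],st[k,4]
E
python3 - <<'E'
from h import *
im=cv2.imread("pics/w1.png");c=cam("wrist")
uv,P,a=blobs(im,c,56,(218,160,294,214))
print(len(uv),uv.round(0).tolist(),a)
r=cv2.minAreaRect(P.astype(np.float32));b=cv2.boxPoints(r);e=b[1]-b[0]
print("grid",P.mean(0).round(1),np.round(r[0],1),np.round(r[1],1),np.arctan2(e[1],e[0]))
print("corners",onz(c,[(213,153),(295,150),(297,224),(218,226)],56).round(1).tolist())
E
```

```text
20 [[281.0, 169.0], [228.0, 170.0], [241.0, 170.0], [254.0, 170.0], [268.0, 169.0], [255.0, 182.0], [268.0, 182.0], [281.0, 182.0], [228.0, 183.0], [242.0, 183.0], [268.0, 195.0], [281.0, 194.0], [229.0, 196.0], [242.0, 196.0], [255.0, 195.0], [230.0, 208.0], [243.0, 208.0], [255.0, 207.0], [268.0, 207.0], [281.0, 207.0]] [49 46 48 51 47 47 46 46 46 45 45 44 45 43 45 42 41 41 42 40]
grid [551.2 167.3] [551.1 167.3] [33.4 44.6] -1.4357911
corners [[524.5, 129.6, 56.0], [514.8, 196.7, 56.0], [578.9, 207.5, 56.0], [587.8, 138.9, 56.0]]
```

```bash
cat >> kin.py <<'E'
LO=np.array([-2.53,-.77,.04,-1,.28,-3.11]);HI=np.array([2.53,2.02,2.7,4.14,2.66,3.11])
def path(p,q,g0,A0,g1,A1,n=12):
    v=(A1*A0.inv()).as_rotvec();mg=9;mc=0;dq=0
    for i in range(1,n+1):
        A=R.from_rotvec(v*i/n)*A0;g=np.array(g0)+(np.array(g1)-g0)*i/n
        r,c=ik(p,g-47*A.as_matrix()[:,2],A,q);dq=max(dq,np.abs(r-q).max());q=r;mc=max(mc,c);mg=min(mg,np.minimum(r-LO,HI-r).min())
    return q,v,mc,mg,dq
E
python3 - <<'E'
from kin import *
from plant import readout
p=fit().x;np.save('p.npy',p);o=readout.get_obs();q=o['joint_positions'];A=R.from_euler('xyz',o['tcp_rot'])
g=o['tool_pos']+47*A.as_matrix()[:,2]
S=np.array([551,168,0.]);y=.14;H=np.pi/2
for cu in(True,False):
    A1,t1=tool(y+np.pi,np.pi/4,cu)
    q1,v1,c1,m1,d1=path(p,q,g,A,S+[0,0,48]-70*t1,A1)
    print("grasp1",cu,v1.round(3),round(c1,4),round(m1,2),round(d1,2),q1.round(2))
    for s in(1,-1):
        A2,_=tool(y+s*H,np.pi/4,not cu)
        q2,v2,c2,m2,d2=path(p,q1,S+[0,0,130],A1,S+[0,0,130],A2,24)
        pz=(A2*A1.inv()).apply([0,0,1])
        print("  stand",s,v2.round(3),np.linalg.norm(v2).round(2),round(c2,4),round(m2,2),round(d2,2),q2.round(2),"platez",pz.round(2))
        for cu3 in(True,False):
            A3,t3=tool(y-s*H,np.pi/4,cu3)
            t2=A2.as_matrix()[:,2]
            q3,v3,c3,m3,d3=path(p,q2,S+[0,0,110]-90*t2,A2,S+[0,0,110]-90*t3,A3,24)
            A4,_=tool(-.195+np.pi,np.pi/4,not cu3)
            q4,v4,c4,m4,d4=path(p,q3,S+[0,0,150],A3,[552,-79,130],A4,24)
            print("     re",cu3,v3.round(2),round(c3,4),round(m3,2),round(d3,2),"| fin",v4.round(2),round(c4,4),round(m4,2),round(d4,2),(A4*A3.inv()).apply(pz).round(2))
E
```

```text
grasp1 True [-0.12   0.771  0.036] 0.0 0.48 0.1 [ 0.16  1.14  0.61  0.01  2.18 -1.55]
  stand 1 [ 1.366 -1.029  1.209] 2.09 64.7664 0.0 0.3 [-0.04  0.61  1.48  0.46  1.27 -3.11] platez [ 0.14 -0.99 -0.  ]
     re True [-1.56 -0.22  0.  ] 61.8732 0.0 0.12 | fin [1.2  1.14 0.96] 436.5493 0.0 0.18 [-0.  0. -1.]
     re False [-0.   -0.   -3.14] 294.037 0.0 0.17 | fin [1.2  1.14 0.96] 241.2376 0.0 2.9 [-0.  0. -1.]
  stand -1 [-1.029 -1.366 -1.209] 2.09 0.0 0.27 0.3 [ 0.51  0.73  1.42 -0.73  1.39  0.66] platez [-0.14  0.99 -0.  ]
     re True [ 1.56  0.22 -0.  ] 0.0 0.36 0.13 | fin [-1.22  1.29 -1.45] 0.0 0.63 0.12 [-0.  0. -1.]
     re False [ 0.   -0.    3.14] 71.5698 0.0 2.65 | fin [-1.22  1.29 -1.45] 44.7012 0.0 0.12 [-0.  0. -1.]
grasp1 False [-1.198 -0.118 -2.883] 0.0 0.48 0.33 [0.16 1.14 0.61 0.01 2.18 1.59]
  stand 1 [ 1.366 -1.029  1.209] 2.09 0.0 0.64 0.3 [-0.2   0.64  1.62  0.76  1.3  -0.72] platez [ 0.14 -0.99 -0.  ]
     re True [-0.    0.   -3.14] 211.5457 0.0 1.03 | fin [1.2  1.14 0.96] 437.5992 0.0 0.12 [-0.  0. -1.]
     re False [-1.56 -0.22  0.  ] 0.0 0.31 0.1 | fin [1.2  1.14 0.96] 0.0 0.31 0.18 [-0.  0. -1.]
  stand -1 [-1.029 -1.366 -1.209] 2.09 64.8527 0.0 0.3 [ 0.39  0.7   1.33 -0.49  1.39  3.11] platez [-0.14  0.99 -0.  ]
     re True [0.   0.   3.14] 51.4184 0.0 3.56 | fin [-1.22  1.29 -1.45] 0.0 0.63 0.12 [-0.  0. -1.]
     re False [ 1.56  0.22 -0.  ] 60.0132 0.0 0.15 | fin [-1.22  1.29 -1.45] 385.3652 0.0 0.25 [-0.  0. -1.]
```

Chosen sequence: camera-up grasp pointing back, stand it with the tool pointing at -y, re-grasp with the tool pointing at +y, then finish pointing back at the filler; joint margins stay at 0.27 rad or more. Moving to the pre-grasp.

```bash
python3 -m creep '.0136 .0024 -.0143 -.017 .11 .005 100;.0136 .0024 -.0143 -.017 .11 .005 100;.0136 .0024 -.0143 -.017 .11 .005 100;.0136 .0024 -.0143 -.017 .11 .005 100;.0136 .0024 -.0143 -.017 .11 .005 100;.0136 .0024 -.0143 -.017 .11 .005 100;.0136 .0024 -.0143 -.017 .11 .005 100;0 0 0 0 0 0 100'; python3 log.py
cat > need.py <<'E'
# usage: need.py gx gy gz psi tilt cu : shift (mm) and turn (rotvec) still needed to bring grasp point to g
import sys;from kin import *;from plant import readout
a=list(map(float,sys.argv[1:6]));A,t=tool(a[3],a[4],sys.argv[6]=='1')
o=readout.get_obs();B=R.from_euler('xyz',o['tcp_rot'])
print("shift",(np.array(a[:3])-47*t-o['tool_pos']).round(1),"turn",(A*B.inv()).as_rotvec().round(3),"t",t.round(3),"q",o['joint_positions'].round(2))
E
python3 need.py 551 168 48 3.2816 .7854 1
```

```text
time: 2.12
tool_pos: [648.9, 181.7, 139.8]
tcp_rot: [3.141, -0.785, -3.003]
contact_force: [-0.2, 0.4, -7.5]
grip_width: 91.7
finger_force: 0.0
shift [-65.   -9.1 -58.6] turn [-0.001  0.     0.002] t [-0.7   -0.099 -0.707] q [ 0.15  1.21  0.45  0.02  2.26 -1.55]
```

```bash
python3 -m creep '-.016 -.0023 -.0145 0 0 0 100;-.016 -.0023 -.0145 0 0 0 100;-.016 -.0023 -.0145 0 0 0 100;-.016 -.0023 -.0145 0 0 0 100;0 0 0 0 0 0 100'; python3 need.py 551 168 48 3.2816 .7854 1
python3 - <<'E'
from h import *
im,c=grab("wrist","w2"); im2,_=grab("side","s2")
s=cv2.resize(im2[110:210,170:290],(480,400)); cv2.imwrite("pics/v2.png",np.hstack([cv2.resize(im,(320,400))[:, :],s]))
E
```

```text
time: 2.53
tool_pos: [581.6, 172.6, 97.7]
tcp_rot: [3.14, -0.765, -3.002]
contact_force: [-0.0, -0.4, -0.6]
grip_width: 91.9
finger_force: 0.0
shift [  2.3   0.  -16.4] turn [-0.004  0.021  0.001] t [-0.7   -0.099 -0.707] q [ 0.16  1.07  0.9   0.01  1.94 -1.55]
```

View pics/v2.png

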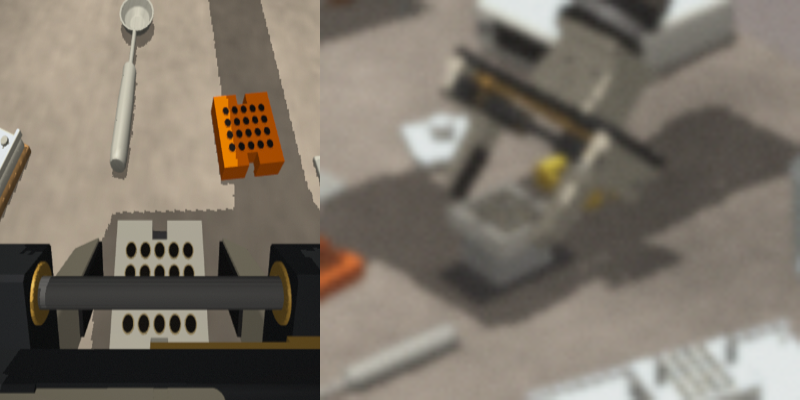

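The plate sits centred between the open fingers: mouth rows at about (160,250–325), fingers at about (90,290) and (235,290). The last move fell short in z, so I finish it and close.

```bash
python3 -m creep '.0008 0 -.0055 -.001 .007 0 100;.0008 0 -.0055 -.001 .007 0 100;.0008 0 -.0055 -.001 .007 0 100;0 0 0 0 0 0 100'; python3 need.py 551 168 48 3.2816 .7854 1
```

```text
time: 2.97
tool_pos: [587.3, 172.5, 77.8]
tcp_rot: [3.141, -0.784, -3.003]
contact_force: [-0.1, 0.0, -1.3]
grip_width: 91.9
finger_force: 0.0
shift [-3.4  0.1  3.4] turn [-0.     0.001  0.002] t [-0.7   -0.099 -0.707] q [ 0.16  1.11  0.86  0.01  1.95 -1.55]
```

```bash
python3 -m creep '-.0034 0 .0034 0 0 0 100;0 0 0 0 0 0 100'; python3 need.py 551 168 48 3.2816 .7854 1; python3 -m creep '0 0 0 0 0 0 0;0 0 0 0 0 0 0;0 0 0 0 0 0 0;0 0 0 0 0 0 0;0 0 0 0 0 0 0;0 0 0 0 0 0 0'
```

```text
time: 3.13
tool_pos: [583.6, 172.8, 83.0]
tcp_rot: [3.141, -0.783, -3.003]
contact_force: [-0.4, -0.1, 0.6]
grip_width: 91.9
finger_force: 0.0
shift [ 0.3 -0.1 -1.8] turn [-0.001  0.003  0.001] t [-0.7   -0.099 -0.707] q [ 0.16  1.1   0.88  0.01  1.95 -1.55]
time: 3.63
tool_pos: [583.8, 172.7, 82.9]
tcp_rot: [3.141, -0.782, -3.003]
contact_force: [0.7, 0.1, 0.9]
grip_width: 67.7
finger_force: 30.0
```

Gripped (67.7 mm, 30 N). Lift 100 mm, then turn.

```bash
python3 -m creep '0 0 .015 0 0 0 0;0 0 .02 0 0 0 0;0 0 .02 0 0 0 0;0 0 .02 0 0 0 0;0 0 .02 0 0 0 0;0 0 .005 0 0 0 0;0 0 0 0 0 0 0'
for i in 1; do python3 -m creep '-.0016 .0012 0 -.043 -.057 -.05 0;-.0016 .0012 0 -.043 -.057 -.05 0;-.0016 .0012 0 -.043 -.057 -.05 0;-.0016 .0012 0 -.043 -.057 -.05 0;-.0016 .0012 0 -.043 -.057 -.05 0;-.0016 .0012 0 -.043 -.057 -.05 0;-.0016 .0012 0 -.043 -.057 -.05 0;-.0016 .0012 0 -.043 -.057 -.05 0'; done
python3 -m creep '-.0016 .0012 0 -.043 -.057 -.05 0;-.0016 .0012 0 -.043 -.057 -.05 0;-.0016 .0012 0 -.043 -.057 -.05 0;-.0016 .0012 0 -.043 -.057 -.05 0;-.0016 .0012 0 -.043 -.057 -.05 0;-.0016 .0012 0 -.043 -.057 -.05 0;-.0016 .0012 0 -.043 -.057 -.05 0;-.0016 .0012 0 -.043 -.057 -.05 0'
python3 need.py 551 168 148 -1.431 .7854 0
```

```text
time: 4.22
tool_pos: [584.3, 172.8, 185.1]
tcp_rot: [3.141, -0.778, -3.003]
contact_force: [-0.2, 0.1, -1.0]
grip_width: 67.9
finger_force: 30.0
time: 4.88
tool_pos: [570.4, 182.1, 181.5]
tcp_rot: [-2.829, -0.278, 2.703]
contact_force: [-0.4, 0.0, -1.0]
grip_width: 67.7
finger_force: 30.0
time: 5.55
tool_pos: [557.5, 191.7, 181.6]
tcp_rot: [-2.827, 0.29, 2.293]
contact_force: [0.8, -0.2, -0.7]
grip_width: 67.9
finger_force: 30.0
shift [-11.1   9.2  -0.4] turn [-0.334 -0.455 -0.404] t [ 0.099 -0.7   -0.707] q [ 0.36  0.67  1.35 -0.38  1.35 -0.19]
```

```bash
python3 -m creep '-.0014 .0012 0 -.042 -.057 -.05 0;-.0014 .0012 0 -.042 -.057 -.05 0;-.0014 .0012 0 -.042 -.057 -.05 0;-.0014 .0012 0 -.042 -.057 -.05 0;-.0014 .0012 0 -.042 -.057 -.05 0;-.0014 .0012 0 -.042 -.057 -.05 0;-.0014 .0012 0 -.042 -.057 -.05 0;-.0014 .0012 0 -.042 -.057 -.05 0'
python3 -m creep '0 0 0 0 0 0 0;0 0 0 0 0 0 0'
python3 need.py 551 168 148 -1.431 .7854 0
python3 - <<'E'
from h import *
im,c=grab("wrist","w3"); im2,_=grab("side","s3")
s=cv2.resize(im2[90:210,150:290],(467,400)); cv2.imwrite("pics/v3.png",np.hstack([cv2.resize(im,(320,400))[:, :],s]))
E
```

```text
time: 6.22
tool_pos: [546.3, 201.4, 181.6]
tcp_rot: [-3.14, 0.789, 1.716]
contact_force: [-1.0, 0.2, -0.1]
grip_width: 67.7
finger_force: 30.0
time: 6.38
tool_pos: [546.4, 201.7, 181.3]
tcp_rot: [-3.133, 0.785, 1.725]
contact_force: [-0.2, -0.3, -0.7]
grip_width: 67.9
finger_force: 30.0
shift [-0.  -0.8 -0. ] turn [ 0.001 -0.006 -0.009] t [ 0.099 -0.7   -0.707] q [ 0.51  0.74  1.38 -0.73  1.42  0.63]
```

View pics/v3.png

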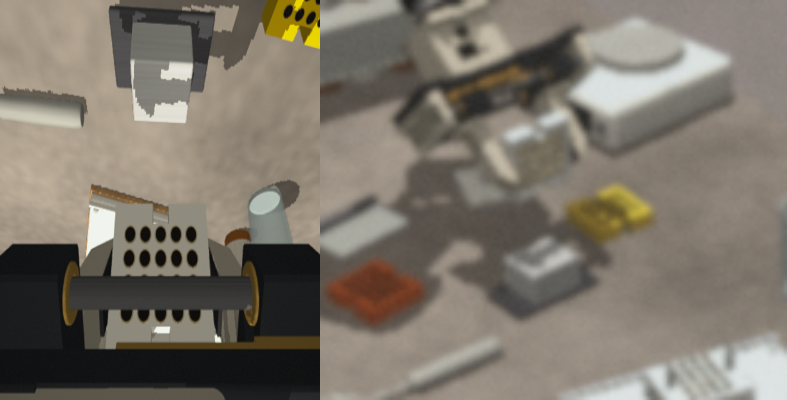

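The plate now stands upright in the grip (side view at (535,150), domes towards the camera). The stand below is clear. Lower it.

```bash
python3 -m creep '0 0 -.015 0 0 0 0;0 0 -.02 0 -.006 -.009 0;0 0 -.02 0 0 0 0;0 0 -.012 0 0 0 0;0 0 -.003 0 0 0 0;0 0 0 0 0 0 0'
python3 need.py 551 168 72 -1.431 .7854 0
```

```text
time: 6.98
tool_pos: [546.7, 201.0, 111.7]
tcp_rot: [3.139, 0.788, 1.706]
contact_force: [0.7, 0.4, -0.7]
grip_width: 67.9
finger_force: 30.0
shift [-0.3 -0.1 -6.4] turn [0.002 0.002 0.003] t [ 0.099 -0.7   -0.707] q [ 0.51  0.83  1.42 -0.75  1.32  0.73]
```

```bash
python3 -m creep '0 0 -.003 0 0 0 0;0 0 -.001 0 0 0 0;0 0 0 0 0 0 0'; python3 -m creep '0 0 -.001 0 0 0 0;0 0 -.0005 0 0 0 0;0 0 0 0 0 0 0'; python3 need.py 551 168 72 -1.431 .7854 0
```

```text
time: 7.23
tool_pos: [547.2, 201.6, 109.4]
tcp_rot: [3.134, 0.787, 1.702]
contact_force: [0.3, 0.0, 0.0]
grip_width: 67.6
finger_force: 30.0
time: 7.48
tool_pos: [547.0, 201.5, 107.5]
tcp_rot: [3.135, 0.787, 1.703]
contact_force: [-1.0, 0.3, 0.1]
grip_width: 67.5
finger_force: 30.0
shift [-0.6 -0.6 -2.3] turn [0.001 0.005 0.003] t [ 0.099 -0.7   -0.707] q [ 0.51  0.84  1.42 -0.75  1.32  0.74]
```

```bash
for k in 1; do python3 -m creep '0 0 -.001 0 0 0 0;0 0 0 0 0 0 0'; python3 -m creep '0 0 -.0008 0 0 0 0;0 0 0 0 0 0 0'; python3 -m creep '0 0 -.0007 0 0 0 0;0 0 0 0 0 0 0'; done; python3 need.py 551 168 72 -1.431 .7854 0
```

```text
time: 7.65
tool_pos: [546.9, 201.5, 106.2]
tcp_rot: [3.136, 0.787, 1.704]
contact_force: [0.1, 0.2, -0.5]
grip_width: 68.1
finger_force: 30.0
time: 7.82
tool_pos: [547.0, 201.5, 105.9]
tcp_rot: [3.135, 0.788, 1.703]
contact_force: [-1.3, 0.4, 2.6]
grip_width: 68.2
finger_force: 30.0
time: 7.98
tool_pos: [547.0, 201.5, 105.9]
tcp_rot: [3.135, 0.788, 1.703]
contact_force: [-2.7, 0.7, 6.5]
grip_width: 68.1
finger_force: 30.0
shift [-0.6 -0.6 -0.6] turn [0.002 0.005 0.003] t [ 0.099 -0.7   -0.707] q [ 0.51  0.84  1.42 -0.75  1.32  0.74]
```

Contact at 6.5 N. Ease off slightly, open, check it stands, then retreat along the tool.

```bash
python3 -m creep '0 0 .0007 0 0 0 0;0 0 0 0 0 0 80;0 0 0 0 0 0 100;0 0 0 0 0 0 100;0 0 0 0 0 0 100;0 0 0 0 0 0 100;0 0 0 0 0 0 100'
python3 -m creep '-.001 .007 .0071 0 0 0 100;-.002 .014 .0141 0 0 0 100;-.002 .014 .0141 0 0 0 100;-.002 .014 .0141 0 0 0 100;-.002 .014 .0141 0 0 0 100;-.002 .014 .0141 0 0 0 100;0 0 0.02 0 0 0 100;0 0 .02 0 0 0 100'
python3 - <<'E'
from h import *
im,c=grab("wrist","w4"); im2,_=grab("side","s4")
s=cv2.resize(im2[120:200,180:260],(400,400)); cv2.imwrite("pics/v4.png",np.hstack([cv2.resize(im,(400,300))[:, :],s[:300]]) if 0 else np.hstack([cv2.resize(im,(400,400)),s]))
E
python3 need.py 551 168 72 -1.431 .7854 0
```

```text
time: 8.57
tool_pos: [547.0, 201.4, 105.4]
tcp_rot: [3.136, 0.787, 1.704]
contact_force: [-0.1, -0.8, 0.6]
grip_width: 91.6
finger_force: 0.0
time: 9.23
tool_pos: [535.4, 279.9, 224.0]
tcp_rot: [3.136, 0.787, 1.706]
contact_force: [-0.5, -0.8, 0.1]
grip_width: 92.0
finger_force: 0.0
shift [   9.7  -78.9 -121.8] turn [-0.002  0.01   0.002] t [ 0.099 -0.7   -0.707] q [ 0.62  0.75  1.2  -0.68  1.6   0.61]
```

View pics/v4.png

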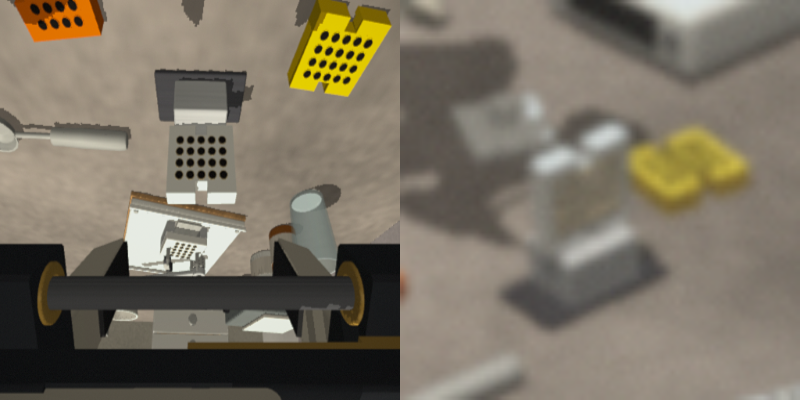

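It stands steadily on its end (side view (585,190), wrist view (202,150), mouths facing +y). Swing over it to the opposite side.

```bash
python3 -m creep '.0015 -.0105 0 .078 .011 0 100;.0015 -.0105 0 .078 .011 0 100;.0015 -.0105 0 .078 .011 0 100;.0015 -.0105 0 .078 .011 0 100;.0015 -.0105 0 .078 .011 0 100;.0015 -.0105 0 .078 .011 0 100;.0015 -.0105 0 .078 .011 0 100' >/dev/null;  python3 -m creep '.0015 -.0105 0 .078 .011 0 100;.0015 -.0105 0 .078 .011 0 100;.0015 -.0105 0 .078 .011 0 100;.0015 -.0105 0 .078 .011 0 100;.0015 -.0105 0 .078 .011 0 100;.0015 -.0105 0 .078 .011 0 100;.0015 -.0105 0 .078 .011 0 100'; python3 -m creep '.0015 -.0105 0 .078 .011 0 100;.0015 -.0105 0 .078 .011 0 100;.0015 -.0105 0 .078 .011 0 100;.0015 -.0105 0 .078 .011 0 100;.0015 -.0105 0 .078 .011 0 100;.0015 -.0105 0 .078 .011 0 100;0 0 0 0 0 0 100' ; python3 need.py 551.6 167 72 1.711 .7854 1
```

```text
time: 10.5
tool_pos: [556.9, 131.1, 223.1]
tcp_rot: [-3.141, -0.32, 1.705]
contact_force: [0.5, -0.6, -0.9]
grip_width: 91.7
finger_force: 0.0
time: 11.08
tool_pos: [566.1, 65.7, 221.0]
tcp_rot: [-3.132, -0.792, 1.696]
contact_force: [-0.4, -0.6, -1.3]
grip_width: 91.7
finger_force: 0.0
shift [  -9.9   68.3 -115.8] turn [-0.006 -0.007  0.009] t [-0.099  0.7   -0.707] q [-0.32  0.62  1.49  0.7   1.48 -0.68]
```

```bash
python3 -m creep '0 0 -.016 -.006 -.007 .009 100;0 0 -.016 0 0 0 100;0 0 -.015 0 0 0 100;-.0012 .0085 -.0085 0 0 0 100;-.0012 .0085 -.0085 0 0 0 100;0 0 0 0 0 0 100'; python3 need.py 551.6 167 72 1.711 .7854 1; python3 - <<'E'
from h import *
im,c=grab("wrist","w5"); cv2.imwrite("pics/v5.png",im)
E
```

```text
time: 11.58
tool_pos: [562.3, 87.8, 157.6]
tcp_rot: [-3.141, -0.783, 1.717]
contact_force: [-0.1, -0.2, -0.4]
grip_width: 91.7
finger_force: 0.0
shift [ -6.   46.3 -52.4] turn [ 0.003  0.    -0.007] t [-0.099  0.7   -0.707] q [-0.28  0.7   1.56  0.72  1.35 -0.76]
```

View pics/v5.png

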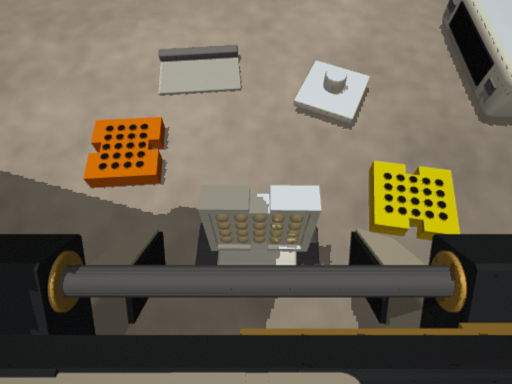

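The standing plate, with its domes towards me, is centred between the fingers (px 200–320, gripper middle 256). Approach.

```bash
python3 -m creep '-.001 .009 -.010 0 0 0 100;-.001 .009 -.010 0 0 0 100;-.001 .009 -.010 0 0 0 100;-.001 .009 -.010 0 0 0 100;-.001 .006 -.007 0 0 0 100;0 0 0 0 0 0 100;0 0 0 0 0 0 100'; python3 need.py 551.6 167 72 1.711 .7854 1
```

```text
time: 12.22
tool_pos: [558.3, 127.9, 111.7]
tcp_rot: [3.139, -0.782, 1.718]
contact_force: [0.3, 0.1, -0.7]
grip_width: 91.4
finger_force: 0.0
shift [-2.   6.1 -6.4] turn [ 0.003  0.002 -0.005] t [-0.099  0.7   -0.707] q [-0.21  0.75  1.61  0.77  1.24 -0.8 ]
```

```bash
python3 -m creep '-.002 .0061 -.0058 0 0 0 100;0 0 0 0 0 0 100;0 0 0 0 0 0 100'; python3 need.py 551.6 167 72 1.711 .7854 1;  python3 -m creep '0 0 0 0 0 0 0;0 0 0 0 0 0 0;0 0 0 0 0 0 0;0 0 0 0 0 0 0;0 0 0 0 0 0 0;0 0 0 0 0 0 0';python3 need.py 551.6 167 72 1.711 .7854 1
```

```text
time: 12.47
tool_pos: [556.5, 133.6, 106.3]
tcp_rot: [3.138, -0.782, 1.718]
contact_force: [0.4, -0.1, 0.0]
grip_width: 92.0
finger_force: 0.0
shift [-0.2  0.5 -1. ] turn [ 0.003  0.003 -0.005] t [-0.099  0.7   -0.707] q [-0.2   0.76  1.62  0.78  1.22 -0.8 ]
time: 12.97
tool_pos: [556.7, 133.4, 106.4]
tcp_rot: [3.137, -0.781, 1.719]
contact_force: [-0.1, -1.3, 0.6]
grip_width: 67.8
finger_force: 30.0
shift [-0.5  0.7 -1.2] turn [ 0.004  0.004 -0.004] t [-0.099  0.7   -0.707] q [-0.2   0.76  1.62  0.78  1.22 -0.8 ]
```

Held (67.8 mm, 30 N). Lift, then turn it face down on the way to the filler.

```bash
python3 -m creep '0 0 .015 0 0 0 0;0 0 .025 0 0 0 0;0 0 .025 0 0 0 0;0 0 .025 0 0 0 0;0 0 .025 0 0 0 0;0 0 .01 0 0 0 0;0 0 0 0 0 0 0'; python3 need.py 552 -79 170 2.9466 .7854 0; python3 need.py 551.6 167 170 2.9466 .7854 0
python3 - <<'E'
from h import *
im,c=grab("top","t6")
uv,P,a=blobs(im,c,46,(235+15,155+25,235+40,155+50),vmax=90,amin=1,amax=30)
print(len(uv),a,uv.round(1).tolist(),P.mean(0))
E
```

```text
time: 13.55
tool_pos: [557.3, 133.5, 234.2]
tcp_rot: [3.13, -0.78, 1.724]
contact_force: [0.7, -0.3, -1.1]
grip_width: 68.0
finger_force: 30.0
shift [  27.3 -218.9  -31. ] turn [-1.22   1.293 -1.464] t [-0.694  0.137 -0.707] q [-0.2   0.58  1.53  0.74  1.41 -0.62]
shift [ 26.9  27.1 -31. ] turn [-1.22   1.293 -1.464] t [-0.694  0.137 -0.707] q [-0.2   0.58  1.53  0.74  1.41 -0.62]
0 [] [] [nan nan]<stdin>:4: RuntimeWarning: Mean of empty slice.
  ret = um.true_divide(
```

```bash
python3 -m creep '.0011 -.0091 0 -.051 .054 -.061 0;.0011 -.0091 0 -.051 .054 -.061 0;.0011 -.0091 0 -.051 .054 -.061 0;.0011 -.0091 0 -.051 .054 -.061 0;.0011 -.0091 0 -.051 .054 -.061 0;.0011 -.0091 0 -.051 .054 -.061 0;.0011 -.0091 0 -.051 .054 -.061 0;.0011 -.0091 0 -.051 .054 -.061 0' >/dev/null; python3 -m creep '.0011 -.0091 0 -.051 .054 -.061 0;.0011 -.0091 0 -.051 .054 -.061 0;.0011 -.0091 0 -.051 .054 -.061 0;.0011 -.0091 0 -.051 .054 -.061 0;.0011 -.0091 0 -.051 .054 -.061 0;.0011 -.0091 0 -.051 .054 -.061 0;.0011 -.0091 0 -.051 .054 -.061 0;.0011 -.0091 0 -.051 .054 -.061 0';  python3 need.py 552 -79 170 2.9466 .7854 0
```

```text
time: 14.93
tool_pos: [573.6, -12.3, 229.3]
tcp_rot: [-2.756, 0.303, 0.505]
contact_force: [-0.6, -0.1, -0.1]
grip_width: 67.8
finger_force: 30.0
shift [ 11.  -73.1 -26. ] turn [-0.406  0.423 -0.479] t [-0.694  0.137 -0.707] q [-0.2   0.71  1.16  0.11  1.75  0.92]
```

```bash
python3 -m creep '.0014 -.0092 0 -.051 .053 -.06 0;.0014 -.0092 0 -.051 .053 -.06 0;.0014 -.0092 0 -.051 .053 -.06 0;.0014 -.0092 0 -.051 .053 -.06 0;.0014 -.0092 0 -.051 .053 -.06 0;.0014 -.0092 0 -.051 .053 -.06 0;.0014 -.0092 0 -.051 .053 -.06 0;.0014 -.0092 0 -.051 .053 -.06 0'; python3 -m creep '0 0 0 0 0 0 0;0 0 0 0 0 0 0';  python3 need.py 552 -79 170 2.9466 .7854 0
python3 - <<'E'
from h import *
im,c=grab("wrist","w7"); im2,_=grab("side","s7"); grab("top","t7")
im2=cv2.resize(im2[160:260,200:325],(480,384)); cv2.imwrite("pics/v7.png",cv2.resize(np.hstack([im,im2]),(800,310)))
E
```

```text
time: 15.6
tool_pos: [585.1, -85.8, 229.0]
tcp_rot: [3.137, 0.787, -0.197]
contact_force: [0.7, -0.7, -1.7]
grip_width: 68.0
finger_force: 30.0
time: 15.77
tool_pos: [585.2, -85.8, 228.7]
tcp_rot: [-3.139, 0.784, -0.189]
contact_force: [0.0, 1.2, -0.8]
grip_width: 67.7
finger_force: 30.0
shift [ -0.6   0.3 -25.5] turn [-0.002  0.001 -0.005] t [-0.694  0.137 -0.707] q [-0.26  0.92  0.85 -0.05  2.15  1.49]
```

View pics/v7.png

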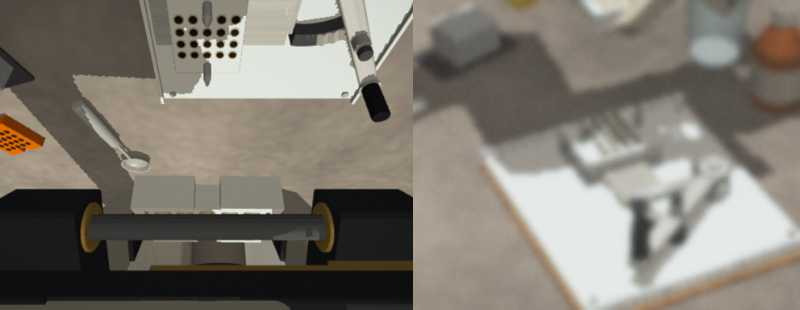

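The wrist camera, below the plate, sees the body plate's 20 capsules (shown at about (178–240,18–58)), both steel pins at (207,12) and (207,73), and the black grip at (375,100). I measure the capsule grid on the plane z=46.

```bash
python3 - <<'E'
from h import *
im=cv2.imread("pics/w7.png");c=cam("wrist")
uv,P,a=blobs(im,c,46,(205,12,310,80),vmax=75,amin=20,amax=160)
print(len(uv),uv.round(0).tolist(),a.tolist())
# keep grid: cluster size
r=cv2.minAreaRect(P.astype(np.float32));b=cv2.boxPoints(r);e=b[1]-b[0]
print(P.mean(0).round(1),np.round(r[0],1),np.round(r[1],1),np.arctan2(e[1],e[0]).round(3))
# top view
g=cv2.imread("pics/t6.png"); print(cv2.cvtColor(g,cv2.COLOR_BGR2GRAY)[180:206,252:276].tolist() if 0 else '')
cv2.imwrite("pics/x.png",im[0:110,190:420])
# board bottom corners px approx
hsv=cv2.cvtColor(im,cv2.COLOR_BGR2GRAY); print(hsv[95:140:3,300].tolist())
E
```

```text
19 [[221.0, 24.0], [239.0, 24.0], [274.0, 24.0], [292.0, 24.0], [222.0, 40.0], [240.0, 40.0], [256.0, 40.0], [274.0, 40.0], [291.0, 40.0], [224.0, 54.0], [240.0, 54.0], [257.0, 54.0], [273.0, 54.0], [289.0, 55.0], [225.0, 68.0], [241.0, 68.0], [256.0, 68.0], [272.0, 68.0], [288.0, 68.0]] [88, 84, 87, 83, 74, 76, 77, 76, 54, 65, 62, 50, 49, 48, 58, 55, 46, 43, 44]
[550.  -78.6] [550.9 -78.8] [44.6 33.3] -0.187

[227, 227, 228, 228, 228, 227, 228, 228, 228, 155, 145, 146, 143, 144, 142]
```

Capsule grid 44.6x33.3 mm (the same as the cap grid), centre (550.9,-78.8), yaw -0.187, which agrees with the board. Descend to just above the pins.

```bash
python3 -m creep '0 0 -.015 0 0 0 0;0 0 -.02 0 0 0 0;0 0 -.02 0 0 0 0;0 0 -.02 0 0 0 0;0 0 -.015 0 0 0 0;0 0 -.01 0 0 0 0;0 0 0 0 0 0 0;0 0 0 0 0 0 0';  python3 need.py 551.8 -79 85 2.9536 .7854 0
```

```text
time: 16.58
tool_pos: [585.4, -85.5, 131.6]
tcp_rot: [3.141, 0.782, -0.192]
contact_force: [0.2, -0.6, -0.7]
grip_width: 67.8
finger_force: 30.0
shift [ -0.9   0.3 -13.4] turn [0.001 0.004 0.003] t [-0.695  0.132 -0.707] q [-0.26  1.01  0.93 -0.05  1.98  1.51]
```

```bash
python3 -m creep '-.0009 .0003 -.006 0 .004 .003 0;0 0 -.005 0 0 0 0;0 0 -.002 0 0 0 0;0 0 0 0 0 0 0;0 0 0 0 0 0 0';  python3 need.py 551.8 -79 85 2.9536 .7854 0
python3 - <<'E'
from h import *
im,c=grab("wrist","w8"); im2,cs=grab("side","s8"); 
im2=cv2.resize(im2[180:240,230:305],(480,384),interpolation=cv2.INTER_CUBIC); cv2.imwrite("pics/v8.png",np.hstack([cv2.resize(im,(320,384)) if 0 else im[:,100:412],im2]))
print("expected pin-top px in wrist",proj(c,[[550.9+28*.982,-78.8-28*.189,71],[550.9-28*.982,-78.8+28*.189,71]]).round(0).tolist())
E
```

```text
time: 17.0
tool_pos: [584.5, -85.4, 118.4]
tcp_rot: [3.14, 0.785, -0.19]
contact_force: [-0.1, -0.0, -1.5]
grip_width: 67.8
finger_force: 30.0
shift [-0.   0.1 -0.1] turn [ 0.001 -0.     0.001] t [-0.695  0.132 -0.707] q [-0.25  1.03  0.94 -0.05  1.96  1.51]
expected pin-top px in wrist [[255.0, 212.0], [255.0, 259.0]]
```

View pics/v8.png

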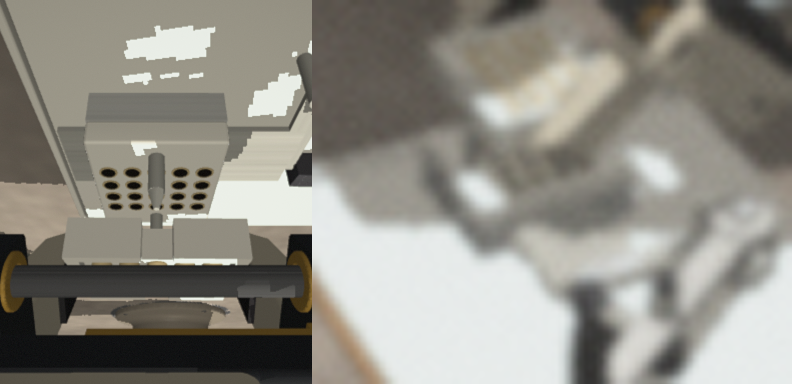

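The near pin tip (crop (156,208)) lines up sideways with the held plate's notch (columns 141–173, middle 157). Checking the fore-aft fit from the plate's lower edge at row 218.

```bash
python3 - <<'E'
from h import *
c=cam("wrist");u=np.array([.982,-.189]);b=np.array([550.9,-78.8])
for d in(30,32,34):
    for z in(75.3,76.3,77.3): print(d,z,proj(c,[*(b+u*d),z]).round(1).tolist(), proj(c,[*(b+u*d),z+16]).round(1)[0,1])
g=cv2.cvtColor(cv2.imread("pics/w8.png"),cv2.COLOR_BGR2GRAY)
print(g[205:275,225].tolist()); print(g[180:225,256].tolist())
E
```

```text
30 75.3 [[254.4, 219.2]] 259.3
30 76.3 [[254.4, 221.5]] 262.0
30 77.3 [[254.4, 223.9]] 264.7
32 75.3 [[254.4, 216.8]] 257.4
32 76.3 [[254.4, 219.2]] 260.1
32 77.3 [[254.4, 221.6]] 262.8
34 75.3 [[254.4, 214.5]] 255.4
34 76.3 [[254.4, 216.9]] 258.2
34 77.3 [[254.4, 219.3]] 260.9
[150, 150, 151, 151, 151, 151, 151, 151, 151, 151, 152, 150, 146, 142, 141, 141, 141, 140, 142, 141, 141, 141, 141, 140, 140, 141, 141, 140, 142, 141, 141, 142, 140, 141, 141, 140, 141, 141, 142, 140, 141, 141, 141, 141, 141, 141, 140, 140, 140, 140, 141, 141, 143, 147, 150, 151, 151, 145, 127, 112, 58, 36, 40, 43, 42, 43, 44, 52, 48, 45]
[103, 104, 104, 103, 103, 104, 107, 116, 122, 123, 124, 125, 124, 125, 125, 125, 124, 124, 124, 125, 124, 124, 125, 124, 124, 124, 125, 150, 198, 198, 180, 153, 140, 105, 103, 103, 103, 105, 102, 104, 103, 103, 103, 103, 103]
```

Plate and pin show nearly the same fore-aft offset (about +1.5 mm), so they line up with each other. Descend onto the pins in small steps.

```bash
python3 -m creep '0 0 -.003 0 0 0 0;0 0 -.003 0 0 0 0;0 0 -.002 0 0 0 0;0 0 0 0 0 0 0'; python3 -m creep '0 0 -.002 0 0 0 0;0 0 -.002 0 0 0 0;0 0 -.002 0 0 0 0;0 0 0 0 0 0 0'; python3 need.py 551.8 -79 54.7 2.9536 .7854 0
```

```text
time: 17.43
tool_pos: [584.2, -85.3, 109.6]
tcp_rot: [3.14, 0.786, -0.19]
contact_force: [0.3, 0.4, -0.2]
grip_width: 67.3
finger_force: 30.0
time: 17.77
tool_pos: [584.3, -85.3, 103.8]
tcp_rot: [3.14, 0.786, -0.19]
contact_force: [0.3, -1.1, -0.4]
grip_width: 68.0
finger_force: 30.0
shift [  0.1   0.1 -15.8] turn [ 0.001 -0.001  0.001] t [-0.695  0.132 -0.707] q [-0.25  1.04  0.95 -0.05  1.94  1.51]
```

Past the pin tops with no contact force. Continue.

```bash
python3 -m creep '0 0 -.003 0 0 0 0;0 0 -.003 0 0 0 0;0 0 -.002 0 0 0 0;0 0 0 0 0 0 0'; python3 -m creep '0 0 -.002 0 0 0 0;0 0 -.002 0 0 0 0;0 0 -.0015 0 0 0 0;0 0 0 0 0 0 0'; python3 need.py 551.8 -79 54.7 2.9536 .7854 0
```

```text
time: 18.1
tool_pos: [584.2, -85.3, 95.6]
tcp_rot: [3.14, 0.786, -0.19]
contact_force: [-0.3, -0.9, -0.7]
grip_width: 67.7
finger_force: 30.0
time: 18.43
tool_pos: [584.3, -85.3, 90.4]
tcp_rot: [3.14, 0.786, -0.19]
contact_force: [-0.2, -0.3, -1.2]
grip_width: 67.8
finger_force: 30.0
shift [ 0.1  0.1 -2.5] turn [ 0.001 -0.001  0.001] t [-0.695  0.132 -0.707] q [-0.25  1.06  0.95 -0.05  1.92  1.51]
```

```bash
python3 -m creep '0 0 -.0012 0 0 0 0;0 0 0 0 0 0 0'; python3 -m creep '0 0 -.0010 0 0 0 0;0 0 0 0 0 0 0'; python3 -m creep '0 0 -.0010 0 0 0 0;0 0 0 0 0 0 0';python3 -m creep '0 0 -.0008 0 0 0 0;0 0 0 0 0 0 0'; python3 need.py 551.8 -79 54.7 2.9536 .7854 0
```

```text
time: 18.6
tool_pos: [584.4, -85.3, 89.4]
tcp_rot: [3.14, 0.785, -0.19]
contact_force: [0.2, 0.2, -1.4]
grip_width: 67.6
finger_force: 30.0
time: 18.77
tool_pos: [584.5, -85.4, 88.7]
tcp_rot: [3.14, 0.785, -0.19]
contact_force: [-0.3, 1.0, -2.1]
grip_width: 67.4
finger_force: 30.0
time: 18.93
tool_pos: [584.5, -85.4, 88.5]
tcp_rot: [3.14, 0.785, -0.19]
contact_force: [0.2, -0.7, 5.0]
grip_width: 67.8
finger_force: 30.0
time: 19.1
tool_pos: [584.6, -85.4, 88.5]
tcp_rot: [3.14, 0.785, -0.19]
contact_force: [0.5, -0.1, 9.4]
grip_width: 67.8
finger_force: 30.0
shift [-0.1  0.2 -0.5] turn [ 0.001 -0.     0.001] t [-0.695  0.132 -0.707] q [-0.25  1.06  0.95 -0.05  1.92  1.51]
```

Seated: firm contact of 9 N at the expected height. Ease off, open, retreat along the tool.

```bash
python3 -m creep '0 0 .001 0 0 0 0;0 0 0 0 0 0 80;0 0 0 0 0 0 100;0 0 0 0 0 0 100;0 0 0 0 0 0 100;0 0 0 0 0 0 100;0 0 0 0 0 0 100'
python3 -m creep '.007 -.0013 .0071 0 0 0 100;.014 -.0026 .0141 0 0 0 100;.014 -.0026 .0141 0 0 0 100;.014 -.0026 .0141 0 0 0 100;.014 -.0026 .0141 0 0 0 100;0 0 .02 0 0 0 100;0 0 .02 0 0 0 100;0 0 0 0 0 0 100'
python3 - <<'E'
from h import *
im,c=grab("wrist","w9"); im2,cs=grab("side","s9"); 
im2=cv2.resize(im2[180:255,220:315],(486,384),interpolation=cv2.INTER_CUBIC); cv2.imwrite("pics/v9.png",np.hstack([im[:,100:412],im2]))
P=np.array([[550.9,-78.8,62]])
E
python3 need.py 551.8 -79 54.7 2.9536 .7854 0
```

```text
time: 19.68
tool_pos: [584.4, -85.3, 87.6]
tcp_rot: [3.14, 0.785, -0.19]
contact_force: [-0.8, 0.7, -0.1]
grip_width: 91.5
finger_force: 0.0
time: 20.35
tool_pos: [648.4, -97.2, 195.2]
tcp_rot: [3.139, 0.779, -0.191]
contact_force: [0.1, -0.8, 0.6]
grip_width: 91.6
finger_force: 0.0
shift [ -63.2   11.9 -103.7] turn [0.002 0.002 0.001] t [-0.695  0.132 -0.707] q [-0.25  1.12  0.53 -0.06  2.28  1.49]
```

View pics/v9.png

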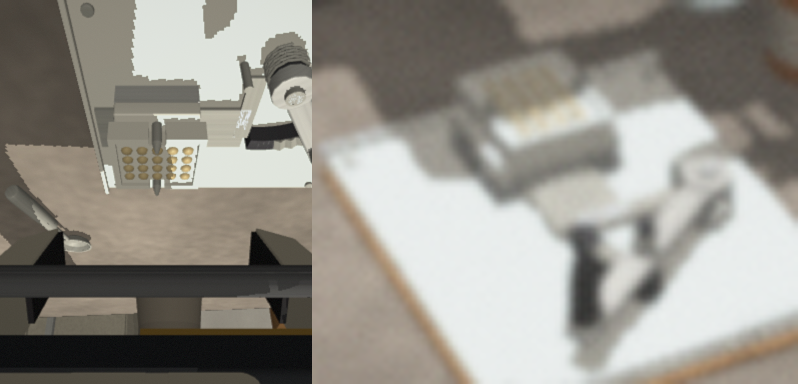

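The cap plate is seated: both pins stand up through the notches (crop (156,135) and (157,190)) and the domes are up. Next, go above the grip post with the tool vertical.

```bash
python3 need.py 468.9 -223.5 150 3.19 1.5708 0; python3 - <<'E'
from kin import *
from plant import readout
p=np.load('p.npy');o=readout.get_obs();q=o['joint_positions'];A=R.from_euler('xyz',o['tcp_rot']);g=o['tool_pos']+47*A.as_matrix()[:,2]
A1,_=tool(3.19,np.pi/2,False)
q1,v,c,m,d=path(p,q,g,A,[468.9,-223.5,150],A1,16);print(q1.round(2),v.round(3),c,m,d)
q2,v,c,m,d=path(p,q1,[468.9,-223.5,72],A1,[461,-155,72],A1,8);print(q2.round(2),c,m,d)
E
```

```text
shift [-178.8 -126.4    5.4] turn [-1.12   0.077 -2.698] t [ 0.  0. -1.] q [-0.25  1.12  0.53 -0.06  2.28  1.49]
[-0.59  0.42  1.68 -0.    1.04  0.93] [-0.054 -0.784  0.225] 4.2380931121212e-24 0.47959804390997185 0.12410500891684018
[-0.48  0.47  1.85  0.    0.81  1.04] 3.8238367631359215e-21 0.534307579396449 0.18951291062258102
```

```bash
python3 -m creep '-.0128 -.009 .0004 -.004 -.056 .016 100;-.0128 -.009 .0004 -.004 -.056 .016 100;-.0128 -.009 .0004 -.004 -.056 .016 100;-.0128 -.009 .0004 -.004 -.056 .016 100;-.0128 -.009 .0004 -.004 -.056 .016 100;-.0128 -.009 .0004 -.004 -.056 .016 100;-.0128 -.009 .0004 -.004 -.056 .016 100' >/dev/null; python3 -m creep '-.0128 -.009 .0004 -.004 -.056 .016 100;-.0128 -.009 .0004 -.004 -.056 .016 100;-.0128 -.009 .0004 -.004 -.056 .016 100;-.0128 -.009 .0004 -.004 -.056 .016 100;-.0128 -.009 .0004 -.004 -.056 .016 100;-.0128 -.009 .0004 -.004 -.056 .016 100;-.0128 -.009 .0004 -.004 -.056 .016 100;0 0 0 0 0 0 100'; python3 need.py 468.9 -223.5 72 3.19 1.570796 0
python3 - <<'E'
from h import *
im,c=grab("wrist","w10"); t,ct=grab("top","t10")
hsv=cv2.cvtColor(im,cv2.COLOR_BGR2HSV)
print("expected post px foot/top",proj(c,[[468.9,-223.5,48],[468.9,-223.5,86]]).round(0).tolist())
E
```

```text
time: 21.7
tool_pos: [464.9, -223.4, 196.0]
tcp_rot: [3.141, 0.002, 0.045]
contact_force: [0.5, 0.3, -0.6]
grip_width: 91.9
finger_force: 0.0
shift [  4.   -0.1 -77. ] turn [ 0.    -0.002  0.004] t [-0. -0. -1.] q [-0.6   0.43  1.69 -0.    1.03  0.93]
expected post px foot/top [[256.0, 196.0], [256.0, 212.0]]
```

View pics/w10.png

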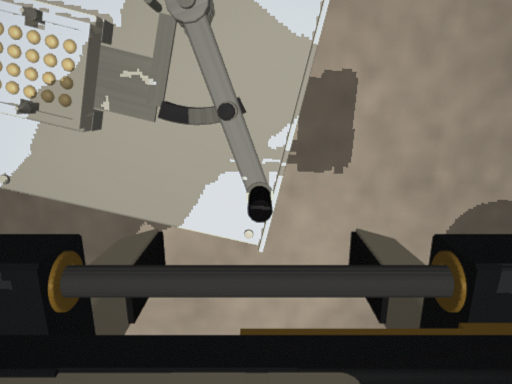

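The black post shows at (260,205) against the expected (256,204), so it is at about (469,-225.5) and well between the fingers. Descend and pinch.

```bash
python3 -m creep '.001 -.0005 -.018 0 0 0 100;.001 -.0005 -.018 0 0 0 100;.001 -.0005 -.018 0 0 0 100;.001 -.0005 -.013 0 0 0 100;0 0 -.005 0 0 0 100;0 0 0 0 0 0 100;0 0 0 0 0 0 100'; python3 need.py 469 -225.5 72 3.19 1.570796 0
```

```text
time: 22.38
tool_pos: [472.8, -224.7, 124.7]
tcp_rot: [3.14, 0.002, 0.047]
contact_force: [-0.1, -0.3, 0.1]
grip_width: 91.9
finger_force: 0.0
shift [-3.8 -0.8 -5.7] turn [ 0.001 -0.002  0.001] t [-0. -0. -1.] q [-0.59  0.54  1.74 -0.    0.87  0.94]
```

```bash
python3 -m creep '0 0 0 0 0 0 0;0 0 0 0 0 0 0;0 0 0 0 0 0 0;0 0 0 0 0 0 0;0 0 0 0 0 0 0;0 0 0 0 0 0 0;0 0 0 0 0 0 0;0 0 0 0 0 0 0';python3 need.py 469 -225.5 72 3.19 1.570796 0
```

```text
time: 23.05
tool_pos: [472.2, -225.1, 124.9]
tcp_rot: [3.14, 0.001, 0.046]
contact_force: [0.7, -0.0, 0.6]
grip_width: 43.2
finger_force: 0.0
shift [-3.2 -0.4 -5.9] turn [ 0.002 -0.001  0.002] t [-0. -0. -1.] q [-0.59  0.53  1.74 -0.    0.87  0.94]
```

```bash
python3 -m creep '-.003 0 -.005 0 0 0 0;0 0 0 0 0 0 0;0 0 0 0 0 0 0;0 0 0 0 0 0 0;0 0 0 0 0 0 0;0 0 0 0 0 0 0;0 0 0 0 0 0 0;0 0 0 0 0 0 0';python3 need.py 469 -225.5 72 3.19 1.570796 0
```

```text
time: 23.72
tool_pos: [469.2, -225.0, 119.8]
tcp_rot: [3.14, 0.001, 0.046]
contact_force: [-0.2, -0.9, -1.5]
grip_width: 15.1
finger_force: 30.0
shift [-0.2 -0.5 -0.8] turn [ 0.001 -0.001  0.002] t [-0. -0. -1.] q [-0.59  0.54  1.75 -0.    0.85  0.93]
```

Pinched (15.1 mm, 30 N). Swing along the arc about the hinge.

```bash
python3 -m creep '-.0012 .0032 0 0 0 0 0;-.0012 .0032 0 0 0 0 0;-.0011 .0032 0 0 0 0 0;-.001 .0032 0 0 0 0 0;-.0008 .0033 0 0 0 0 0;-.0008 .0033 0 0 0 0 0;-.0008 .0033 0 0 0 0 0;-.0008 .0033 0 0 0 0 0'; python3 -m creep '-.0005 .0034 0 0 0 0 0;-.0005 .0034 0 0 0 0 0;-.0005 .0033 0 0 0 0 0;-.0004 .0033 0 0 0 0 0'; python3 -m creep '-.0002 .0034 0 0 0 0 0;-.0001 .0034 0 0 0 0 0;-.0001 .0033 0 0 0 0 0;-.0001 .0033 0 0 0 0 0;0 0 0 0 0 0 0'; python3 need.py 458.8 -172.3 71 3.19 1.570796 0
```

```text
time: 24.38
tool_pos: [460.6, -200.3, 119.8]
tcp_rot: [3.138, 0.003, 0.046]
contact_force: [-7.3, -12.4, -3.5]
grip_width: 15.2
finger_force: 30.0
time: 24.72
tool_pos: [458.0, -186.8, 119.7]
tcp_rot: [3.139, 0.005, 0.046]
contact_force: [-8.5, -10.9, -0.4]
grip_width: 15.4
finger_force: 30.0
time: 25.13
tool_pos: [457.1, -172.6, 119.7]
tcp_rot: [3.14, 0.005, 0.046]
contact_force: [-9.6, -7.0, 1.7]
grip_width: 15.1
finger_force: 30.0
shift [ 1.7  0.3 -1.7] turn [ 0.002 -0.005  0.002] t [-0. -0. -1.] q [-0.52  0.5   1.84 -0.01  0.81  1.01]
```

```bash
python3 -m creep '-.0007 .0034 0 0 0 0 0;-.0003 .0034 0 0 0 0 0;0 .0034 0 0 0 0 0;.0002 .0033 0 0 0 0 0;.0002 .0025 0 0 0 0 0;0 0 0 0 0 0 0;0 0 0 0 0 0 0'; python3 need.py 459.8 -156.8 71 3.19 1.570796 0
python3 - <<'E'
from h import *
im,c=grab("wrist","w11"); im2,_=grab("side","s11"); t,_=grab("top","t11")
cv2.imwrite("pics/v11.png",np.hstack([cv2.resize(im,(440,330)),cv2.resize(t[165:240,245:325],(352,330),interpolation=cv2.INTER_CUBIC)]))
E
```

```text
time: 25.72
tool_pos: [457.1, -157.1, 119.7]
tcp_rot: [3.139, 0.004, 0.046]
contact_force: [-6.7, -9.2, -0.8]
grip_width: 15.4
finger_force: 30.0
shift [ 2.7  0.3 -1.7] turn [ 0.003 -0.004  0.002] t [-0. -0. -1.] q [-0.49  0.49  1.85 -0.01  0.8   1.04]
```

View pics/v11.png

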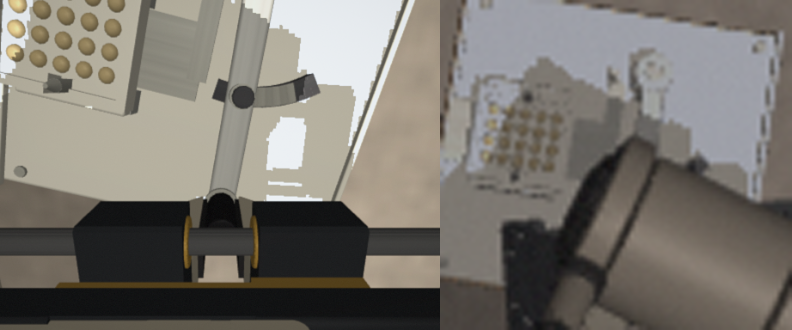

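The grip is held between the fingers, the pawl knob (243,97) has passed the toothed arc to its inner side, and the cap plate sits domes up on its pins. The measured post position gives q of about 0.51, past 0.44 and short of the 0.58 stop. Handing in while holding.

```bash
python3 -c "
from plant import order
print(order.close_job())"
```

```text
the job is handed in; nothing more can be done
None
```

The cap plate was turned over and seated on both pins, and I handed the job in after about 26 of the 72 s with the clamp arm held at q ≈ 0.51 rad, past its third click; `close_job` gave no verdict.

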